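# Start and tighten the locking ring of a bench light source

## Robot

A 6-joint arm with a two-finger parallel gripper is mounted at the origin on a cart in front of the work surface, level with it; the furniture and walls round the work are solid. World frame = base frame: x ahead of the robot, y to its left, z up, the work surface at z = 0. Lengths are in m, angles in rad, forces in N, time in s.
With the tool pointing down it reaches from about 0.375 to 0.925 m from the base axis. Payload 5.7 kg.
Tool frame: the origin (TCP) lies at the very end of the fingers, on their centre line; the grasp point (between the pads) lies 19 mm behind it; z points along the fingers, y is the line along which they close (so a half turn about z gives the same grasp; the last joint's range is limited). The gripper opens to 88 mm and grips with 3 to 60 N. Pads are 20 mm wide; open, the fingers measure 115 mm over their backs; the gripper's body (75 mm by 178 mm) begins 61 mm behind the grasp point.
Start: joints at [-1.34, 0.359, 1.51, -0, 1.272, -0.115], TCP at [0.203, -0.564, 0.223] pointing down, gripper open.
Joint ranges: [-2.97, 2.97], [-1.01, 2.36], [0.21, 2.38], [-0.96, 4.11], [0.2, 2.71], [-2.98, 2.98]. Speed limits (rad/s): [2.39, 2.39, 3.14, 3.14, 3.14, 3.14].

## Interface

Orientations are given as a unit quaternion [x, y, z, w].
In Python, from station import bot gives the robot as it stands. The module is installed in compiled form; this text tells all that it offers. Calls block until the motion is done:
- bot.move_pose(position, orientation): joint-space move of the TCP to a pose.
- bot.movel(position, feed=0.15, frame=None): straight line of the TCP; frame=None keeps the orientation; feed is the mean speed in m/s.
- bot.movej(angles): joint-space move.
- bot.command_gripper(opening, grasp_force=None): finger opening in m; grasp_force is the grip in N (None keeps the last); returns when the fingers have stopped.
- bot.wait(seconds).
- bot.inverse_kinematics(position, orientation): joint angles nearest the present ones, or None.
- bot.get_obs(): the state.
- bot.grab_frame(name): name is "scene" or "top"; returns a dict with "img" (420x560x3 uint8, blue, green, red), "fov_y" (degrees; the focal length in pixels is half the picture's height over the tangent of half this angle, whatever the lens; pixels are square), "cx", "cy" (the principal point, pixels), "k1" (the pictures are not rectified: a ray, as slopes to the right and down, at radius r is drawn at 1 + k1 r^2 times it, then the intrinsics apply), "rvec" (rotation vector, rad) and "tvec" (3), from world to camera coordinates, as OpenCV has them. Camera axes: x right, y down, z forward; pixel columns grow to the right and rows downward; lengths in m; the calibration is good to about 2 mm. A picture is of the moment at which its call begins. There is no depth.
A pose or a line that the arm cannot do raises bot.Unreachable and nothing moves.
- bot.hand_in(): hands the job in; it is judged then, once.
Trained networks look in the newest picture that a camera, given by its name, has taken for a name from the list of things; names that differ only in an ending like _2 or _b are one class to them, and where a whole thing is asked for, a point or a joint stands for the part that bears it (a point fixed in the world has none). Each returns a list of dicts, best first, with "p" (0 to 1); they miss things now and then, are a little off and sometimes report something else, mostly with a low value. They report only what shows in the picture. A call takes as long as a camera call. They do not tell look-alikes from the thing itself.
- bot.regions_of(camera, thing): "mask" (420x560 bool, what is visible of it) and "extent" ([centre column, centre row, width, height] in pixels, round what is visible of it).
- bot.mark_of(camera, thing): "pixel" ([column, row] in pixels: a listed point, or the origin of a listed thing).
The state is a dict: "time": time; "joint_positions": joint angles; "qvel": joint speeds; "effort": joint torques, N m; "tcp_pos": TCP position; "orientation": TCP orientation; "wrist_force": force on the tool from outside, world axes, zero at the start; "ft_torque": the same for the moment, N m; "width": finger opening in m; "grasp_force": force on a finger pad.
Only numpy, scipy, OpenCV 4.12 (cv2) and the standard library are available. Lean on these libraries where they do the work, as an engineer would, in place of code of your own. Each camera call takes 0.05 s, during which the arm holds its last target. There are 200 camera calls.

## Task

The window of the upright light source has been changed and its red three-tabbed locking ring only laid back on top of its thread. Without gripping, lifting or forcing it, push its tabs round backward (anticlockwise seen from above) until the ring drops a step into the start of the thread, then forward (clockwise) until it is screwed fully home against its stop. Keep the ring level, let go of it, and leave the other things on the bench where they are.

Things in the scene. Friction and masses are not known exactly. Their poses are not given: they have to be found in the camera images.
- lamp: The light source, fixed to the bench: square dark base 120 x 120 x 14 mm, on it a grey ribbed barrel, 92 mm in diameter, up to 93 mm above the bench. Origin: centre of the base's underside, on the barrel's axis, z up. A threaded sleeve with a white window sticks out of it to 122 mm. The sleeve is clamped in the barrel at a rotation that differs every time and is hidden under the ring.
- thread_top (a point): On the lamp's axis, 105 mm above the bench: top of the sleeve's right-hand thread (three equal starts 120 degrees apart, 15 mm lead). While the ring only lies on it, the ring's origin stands 102 to 106 mm high. Turned forward there, it meets a firm stop within 80 degrees and does not go down: it must not be forced.
- thread_start (a point): On the lamp's axis, 98.5 mm above the bench: where the ring's origin lies (97.5 to 99 mm) once it has dropped into the start. Turned backward from the top by up to 80 degrees it reaches the entry slots and drops 7 mm; 8 degrees farther back their walls stop it (firm). The ring may hang until the push is eased.
- ring_home (a point): On the lamp's axis, 94.5 mm above the bench: where the ring's origin lies when home, at a firm stop 86 to 94 degrees forward from the thread start.
- ring: The loose red metal locking ring, 260 g, level on top of the thread: 93 mm outer diameter, 19 mm high, 70 mm opening round the window, three tabs at 0, 120 and -120 degrees from its x axis. Origin: on its axis in the plane of its lower edge; z up. Its x axis says nothing about the hidden thread. It turns with 1 to 4 N at a tab. Pressing down on a tab tips the ring.
- tab0 (a point): Tab 0 of the ring (0 degrees from its x axis), 65 mm from the axis, mid-height: a straight finger tab with dark ribs, 14 mm wide, from 46 to 80 mm from the axis, 4 to 16 mm above the ring's origin. Free space under it down to the base.
- tab1 (a point): Tab 1 of the ring (120 degrees from its x axis), 65 mm from the axis, mid-height: a straight finger tab with dark ribs, 14 mm wide, from 46 to 80 mm from the axis, 4 to 16 mm above the ring's origin. Free space under it down to the base.
- tab2 (a point): Tab 2 of the ring (-120 degrees from its x axis), 65 mm from the axis, mid-height: a straight finger tab with dark ribs, 14 mm wide, from 46 to 80 mm from the axis, 4 to 16 mm above the ring's origin. Free space under it down to the base.
- driver_blue: bystander: blue screwdriver, 142 mm long, lying in front of the light source
- lens_case: bystander: small dark grey case, 65 x 53 x 25 mm
- cup_screws: bystander: blue parts cup, 62 mm wide, 31 mm high
- module_12: bystander: camera module lying flat, 56 x 53 x 22 mm
- module_13: bystander: camera module lying flat, 56 x 53 x 22 mm
- setting_block: bystander: small steel block, 40 x 25 x 18 mm
- alcohol_bottle: bystander: white bottle with blue cap, 58 mm wide, 121 mm high
- label_roll_b: bystander: white label roll lying flat, 66 mm wide, 30 mm high
There are look-alikes about, which are no part of the job. There is more than one size of the ring; the one meant has the size given above.

How it is judged:
On the way:
1. the ring has dropped a step into the start of the thread, level (z of ring in the frame of lamp below 0.0995 m and angle between ring's own z axis and vertical below 0.06 rad and horizontal distance between ring and lamp below 0.003 m), for 0.2 s.
At the end, for the whole second after the job is handed in: The ring is screwed home: its origin less than 95.2 mm above the bench (home is 94.5 mm, so within about 15 degrees of its stop), level within 2 degrees, centred on the lamp within 3 mm, at rest (z of ring in the frame of lamp below 0.0952 m and angle between ring's own z axis and vertical below 0.035 rad and horizontal distance between ring and lamp below 0.003 m and linear speed of ring below 0.01 m/s); the robot touches nothing.
It fails at once if the ring is gripped or forced: more than 36 N between fingers and ring (contact force between the fingers and ring above 36 N).
It fails at once if the ring is cocked on its thread by more than 8 degrees (angle between ring's own z axis and vertical above 0.14 rad).
It fails at once if the ring is lifted off its thread by more than 8 mm (z of ring in the frame of lamp above 0.114 m).
It fails at once if one of the other things on the bench is moved by more than 30 mm (distance of any of driver_blue, lens_case, cup_screws, module_12, module_13, setting_block, alcohol_bottle, label_roll_b from where it was at the start of the episode above 0.03 m).
It also fails if it takes over 54 s, if anything falls off the work surface, if the arm or the gripper's body presses on something with over 40 N, if the wrist force passes 120 N, or if a joint passes its speed limit or range.

## Working session

There is one attempt and no reset: what is moved stays moved. The work goes in short steps, each a Python script; the robot and the scene stay as the last script left them, time stands still between calls to the robot, and variables do not carry over. Pictures are saved under pics/ and viewed, at most 10 in all, crops included, and the job is handed in when it is done.

```bash
mkdir -p pics
cat > h.py <<'E'
import numpy as np, cv2
from station import bot
def cam(f):
    fl=210/np.tan(np.radians(f["fov_y"])/2); R=cv2.Rodrigues(np.array(f["rvec"],float))[0]; return fl,R,np.array(f["tvec"],float)
def proj(f,P):
    fl,R,t=cam(f); c=np.atleast_2d(P)@R.T+t; s=c[:,:2]/c[:,2:]; r2=(s**2).sum(1,keepdims=True)
    return s*(1+f["k1"]*r2)*fl+[f["cx"],f["cy"]]
def unproj(f,px,z):
    fl,R,t=cam(f); d=(np.array(px,float)-[f["cx"],f["cy"]])/fl; s=d.copy()
    for _ in range(20): s=d/(1+f["k1"]*(s@s))
    ray=R.T@np.array([s[0],s[1],1]); o=-R.T@t; return o+ray*(z-o[2])/ray[2]
E
python3 - <<'E'
from h import *
fs={}
for c in("scene","top"):
    f=bot.grab_frame(c); fs[c]=f; cv2.imwrite(f"pics/{c}0.png",f["img"])
    print(c,f["fov_y"],f["k1"],"campos",-cam(f)[1].T@cam(f)[2])
    for th,z in(("lamp",0),("ring",.104),("tab0",.114),("tab1",.114),("tab2",.114)):
        for d in bot.mark_of(c,th)[:4]: print(th,round(d["p"],2),np.round(d["pixel"],1),unproj(f,d["pixel"],z).round(4))
    for th in("ring","driver_blue","alcohol_bottle","lens_case","cup_screws","module_12","setting_block","label_roll_b"):
        for d in bot.regions_of(c,th)[:3]: print(" R",th,round(d["p"],2),np.round(d["extent"]),unproj(f,d["extent"][:2],.02).round(3))
print(bot.get_obs())
E
```

```text
scene 52.70907336472784 -0.022921884608628987 campos [-0.50368824 -0.2500049   0.61110984]
ring 0.63 [352.2 260.4] [ 0.3148 -0.004   0.104 ]
tab0 0.84 [345.3 264. ] [ 0.2762 -0.0009  0.114 ]
tab0 0.62 [369.5 254.8] [ 0.343  -0.0349  0.114 ]
tab0 0.53 [344.2 247.8] [0.3433 0.0274 0.114 ]
tab1 0.84 [345.3 264. ] [ 0.2762 -0.0009  0.114 ]
tab1 0.62 [369.5 254.8] [ 0.343  -0.0349  0.114 ]
tab1 0.53 [344.2 247.8] [0.3433 0.0274 0.114 ]
tab2 0.84 [345.3 264. ] [ 0.2762 -0.0009  0.114 ]
tab2 0.62 [369.5 254.8] [ 0.343  -0.0349  0.114 ]
tab2 0.53 [344.2 247.8] [0.3433 0.0274 0.114 ]
 R ring 0.54 [357. 256.  32.  16.] [0.477 0.033 0.02 ]
 R ring 0.43 [212. 218.  19.  10.] [0.463 0.51  0.02 ]
 R alcohol_bottle 0.88 [227. 194.  14.  38.] [0.653 0.588 0.02 ]
 R lens_case 0.88 [216. 231.  22.  21.] [0.397 0.445 0.02 ]
 R cup_screws 0.58 [240. 216.  16.  17.] [0.525 0.445 0.02 ]
 R module_12 0.54 [210. 219.  12.  13.] [0.453 0.511 0.02 ]
 R module_12 0.47 [180. 227.  20.  11.] [0.364 0.559 0.02 ]
 R setting_block 0.44 [372. 284.  16.  10.] [ 0.371 -0.043  0.02 ]
 R label_roll_b 0.52 [187. 210.  21
[... 1556 characters left out ...]
e': 1.4, 'joint_positions': array([-1.34007836e+00,  3.58763197e-01,  1.51043245e+00,  3.87644397e-06,
        1.27249370e+00, -1.15100861e-01]), 'qvel': array([ 0.00016849,  0.00103158, -0.00146827, -0.00146985,  0.0005684 ,
       -0.00127761]), 'effort': array([ 9.08049933e-04, -5.15328956e+01, -2.71123266e+01,  6.73606130e-02,
        2.45473726e-02, -3.53108067e-05]), 'tcp_pos': array([ 0.20336304, -0.56443489,  0.22263233]), 'orientation': array([ 9.85088472e-01,  1.72048542e-01, -9.43856032e-07, -4.83740327e-05]), 'wrist_force': array([ 0.40213152, -0.26992581, -0.47195983]), 'ft_torque': array([ 0.01845246, -0.01521885, -0.00703592]), 'grasp_force': 0.0, 'width': 0.08804707608610855}
```

Run:
```python
import cv2,numpy as np
t=cv2.imread("pics/top0.png"); s=cv2.imread("pics/scene0.png")
a=cv2.resize(t[155:275,240:420],(800,533),interpolation=cv2.INTER_CUBIC); cv2.imwrite("pics/topcrop.png",a)
cv2.imwrite("pics/both.png",np.vstack([cv2.resize(t[140:320,130:440],(760,441)),cv2.resize(s[180:310,150:420],(760,366))])[:,:] if 0 else cv2.resize(s[180:310,160:420],(800,400),interpolation=cv2.INTER_CUBIC))
```

```text
(no output)
```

View pics/topcrop.png

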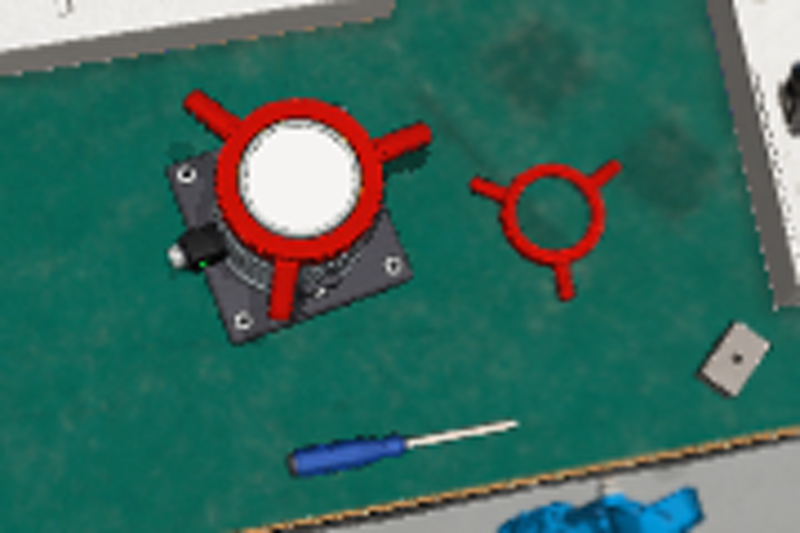

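View pics/both.png

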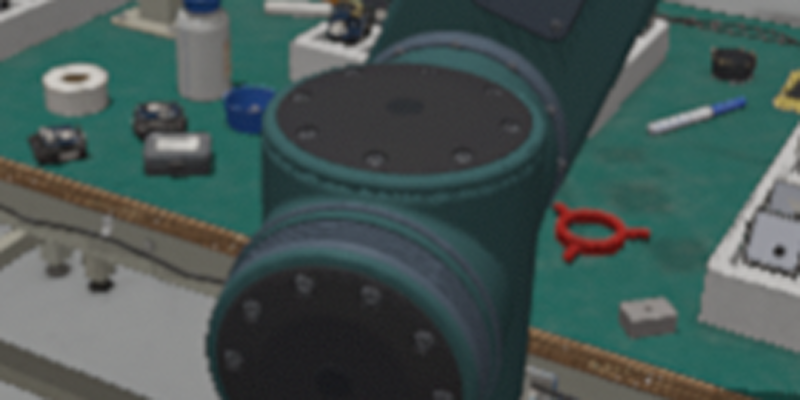

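Top view: the large red ring on the lamp, centred at about (307,195), has tab tips at about (284,177), (337,185) and (303,227). It lies around the white window. The look-alike is the smaller red ring flat on the bench at (364,203). The scene view is mostly blocked by the arm and shows only the small ring, at (352,255). I choose the ring on the lamp. Next I fit its centre and yaw.

```bash
cat >> h.py <<'E'
from scipy.optimize import minimize
from scipy.spatial.transform import Rotation as Ro
def redmask(img):
    h=cv2.cvtColor(img,cv2.COLOR_BGR2HSV); return ((h[...,0]<8)|(h[...,0]>172))&(h[...,1]>150)&(h[...,2]>60)
def model(f,cx,cy,z,th,S=4,off=(200,130),wh=(160,140)):
    im=np.zeros((wh[1]*S,wh[0]*S),np.uint8)
    def d(P,v): 
        p=(proj(f,P)-off+.5)*S; cv2.fillPoly(im,[np.round(p).astype(np.int32)],v)
    a=np.linspace(0,2*np.pi,72); C=np.array([cx,cy,z])
    circ=lambda r,h: C+np.c_[r*np.cos(a),r*np.sin(a),0*a+h]
    for h in np.linspace(0,.019,5): d(circ(.0465,h),1)
    for k in range(3):
        t=th+k*2*np.pi/3; e=np.array([np.cos(t),np.sin(t),0]); n=np.array([-e[1],e[0],0])
        for h in(.004,.010,.016):
            d(C+[0,0,h]+np.array([.04*e-.007*n,.08*e-.007*n,.08*e+.007*n,.04*e+.007*n]),1)
    d(circ(.035,.019),0)
    return cv2.resize(im.astype(np.float32),wh,interpolation=cv2.INTER_AREA)
def fit(f,z,x0,ths,off=(200,130),wh=(160,140)):
    m=redmask(f["img"])[off[1]:off[1]+wh[1],off[0]:off[0]+wh[0]].astype(np.float32)
    lab,l=cv2.connectedComponents(m.astype(np.uint8))
    c=proj(f,[x0[0]+.04,x0[1],z+.019])[0]-off
    ids=[np.bincount(l[m>0]).argmax()]; m=(l==ids[0]).astype(np.float32)
    best=None
    for t in ths:
        r=minimize(lambda p:((model(f,p[0],p[1],z,p[2]*10)-m)**2).sum(),[x0[0],x0[1],t/10],method="Nelder-Mead",options=dict(initial_simplex=np.array([[0,0,0],[.006,0,0],[0,.006,0],[0,0,.02]])+[x0[0],x0[1],t/10],xatol=1e-5,fatol=.05))
        if best is None or r.fun<best[1]: best=(np.array([r.x[0],r.x[1],r.x[2]*10]),r.fun,m.sum())
    return best
def pose(c,th,off,z,flip=0,r=.065):
    e=np.array([np.cos(th),np.sin(th)]); n=np.array([-e[1],e[0]]); p=c+r*e+off*n
    y=np.r_[n,0]*(-1 if flip else 1); zz=np.array([0,0,-1.]); R=np.c_[np.cross(y,zz),y,zz]
    return np.r_[p,z],Ro.from_matrix(R).as_quat()
E
python3 - <<'E'
from h import *
f=bot.grab_frame("top")
for z in(.098,.104):
    b=fit(f,z,(.52,.218),np.radians([0,30,60,90])); print(z,b[0][:2].round(4),np.degrees(b[0][2])%120,b[1:])
c=b[0][:2]; th=b[0][2]
for k in range(3):
  for fl in(0,1):
    out=[]
    for d in(0,45,95):
        p,q=pose(c,th+k*2*np.pi/3+np.radians(d),.01,.093,fl); j=bot.inverse_kinematics(p,q); out.append(None if j is None else np.round(j,2).tolist())
    print(k,round(np.degrees(th+k*2*np.pi/3)),fl,out)
E
```

```text
0.098 [0.5233 0.2167] 41.18327575112798 (np.float64(66.65234375), np.float32(720.0))
0.104 [0.5219 0.2175] 41.16949003857563 (np.float64(76.8828125), np.float32(720.0))
0 41 0 [[0.33, 0.53, 1.59, -0.0, 1.03, -1.96], [0.38, 0.49, 1.67, -0.0, 0.99, -2.69], [0.37, 0.42, 1.79, -0.0, 0.93, 2.71]]
0 41 1 [[0.33, 0.53, 1.59, -0.0, 1.03, 1.18], [0.38, 0.49, 1.67, -0.0, 0.99, 0.45], [0.37, 0.42, 1.79, -0.0, 0.93, -0.44]]
1 161 0 [[0.33, 0.39, 1.84, -0.0, 0.9, 2.23], [0.23, 0.38, 1.86, -0.0, 0.89, 1.34], [0.16, 0.43, 1.78, -0.0, 0.93, 0.4]]
1 161 1 [[0.33, 0.39, 1.84, -0.0, 0.9, -0.91], [0.23, 0.38, 1.86, -0.0, 0.89, -1.8], [0.16, 0.43, 1.78, -0.0, 0.93, -2.74]]
2 281 0 [[0.16, 0.46, 1.72, -0.0, 0.96, -0.04], [0.2, 0.51, 1.62, -0.0, 1.01, -0.78], [0.29, 0.54, 1.57, -0.0, 1.04, -1.56]]
2 281 1 [None, [0.2, 0.51, 1.62, -0.0, 1.01, 2.36], [0.29, 0.54, 1.57, -0.0, 1.04, 1.58]]
```

```bash
cat >> h.py <<'E'
C=np.array([.5219,.2175]); W=.040; Z=.094
def F(b):
    w=np.mean([bot.get_obs()["wrist_force"]],0); return w-b
def push(th,s,b,maxdeg,step=1.0,lim=9,feed=.04,log=10):
    """s=+1 anticlockwise. returns final th (rad), forces"""
    fs=[];t0=bot.get_obs()["time"];k=0
    while k*step<maxdeg:
        k+=1; th+=s*np.radians(step); p,q=pose(C,th,s*(W/2-.007),Z); bot.movel(p,feed=feed,frame=q)
        f=F(b); n=np.array([-np.sin(th),np.cos(th)]); e=np.array([np.cos(th),np.sin(th)])
        fs.append([-s*f[:2]@n,f[:2]@e,f[2]])
        if fs[-1][0]>lim or np.linalg.norm(f)>20: break
    fs=np.array(fs); print("t",bot.get_obs()["time"]-t0,"steps",k,"th",np.degrees(th)); print(fs[::log].round(1).tolist(),fs[-4:].round(1).tolist()); return th,fs
E
python3 - <<'E'
from h import *
th=np.radians(281.17)
bot.command_gripper(W)
p,q=pose(C,th,0,.20); bot.move_pose(p,q); print(bot.get_obs()["time"])
for c in("scene","top"):
    f=bot.grab_frame(c); cv2.imwrite(f"pics/{c}1.png",f["img"])
    if c=="scene":
        u=proj(f,[C[0],C[1],.11])[0]; print(u)
        x,y=int(u[0]),int(u[1]); cv2.imwrite("pics/scene1c.png",cv2.resize(f["img"][y-50:y+50,x-65:x+65],(780,600),interpolation=cv2.INTER_CUBIC))
o=bot.get_obs(); print(o["time"],o["width"],o["tcp_pos"],o["wrist_force"])
E
```

```text
5.1083
[304.61886556 205.85332182]
5.2083 0.03979966116665998 [0.53477839 0.15304881 0.20001736] [-0.60733838 -0.29632148 -0.37502778]
```

View pics/scene1c.png

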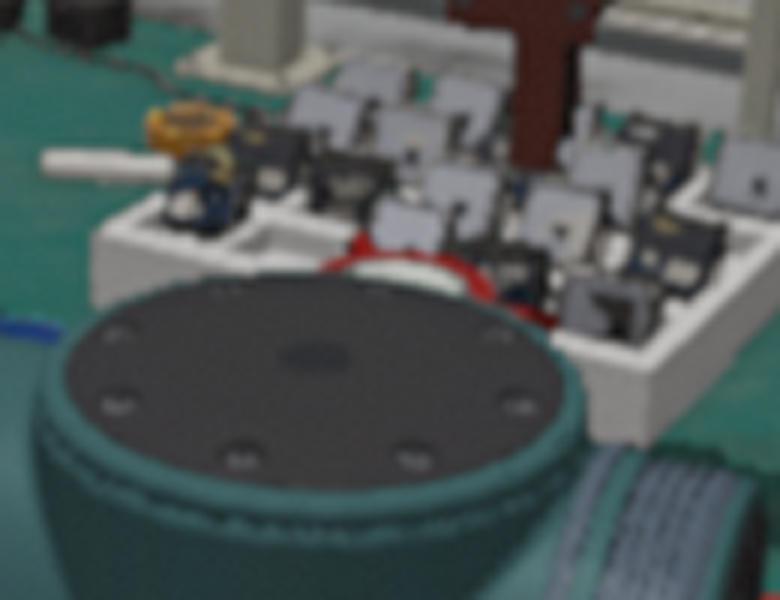

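View pics/top1.png

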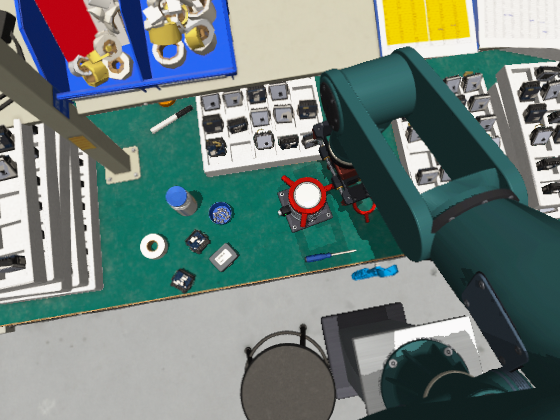

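The scene view shows only the ring's far edge, at crop (400,260), because the arm hides the rest. The top view shows the ring at (307,195), the gripper beside its right tab at about (340,185), and the module tray behind it. I descend around the tab and push backward.

Run:
```python
from h import *
th=np.radians(281.17)
p,q=pose(C,th,0,.20)
b=bot.get_obs()["wrist_force"]
p,q=pose(C,th,0,Z); bot.movel(p,feed=.12); print("down",F(b).round(2),bot.get_obs()["time"],bot.get_obs()["tcp_pos"])
b=bot.get_obs()["wrist_force"]; np.save("b.npy",b)
p,q=pose(C,th,.008,Z); bot.movel(p,feed=.05); print("near",F(b).round(2))
th,fs=push(th-np.radians(3),1,b,15,log=1); np.save("th.npy",th)
f=bot.grab_frame("top"); r=fit(f,.104,C,[th-np.radians(240)]); print(r[0][:2].round(4),np.degrees(r[0][2])%120,r[1])
print(bot.get_obs()["time"])
```

```text
down [0.87 0.67 0.32] 6.2417 [0.53508685 0.15381587 0.09457424]
near [ 0.31 -0.87  0.68]
t 3.750000000000001 steps 15 th 293.16999999999985
[[0.6, 0.3, -0.2], [-0.5, 1.0, -0.0], [-1.0, 0.8, 0.8], [0.3, 0.1, -0.3], [2.2, 0.6, 0.8], [1.8, 0.8, 0.6], [1.0, 0.6, 0.4], [1.4, 0.5, 0.7], [0.8, 0.8, 0.9], [0.8, 0.8, 0.0], [0.8, -0.1, 0.1], [0.8, 1.0, 1.0], [1.8, 0.4, 1.9], [1.0, 1.0, 0.1], [1.8, -0.3, -0.2]] [[0.8, 1.0, 1.0], [1.8, 0.4, 1.9], [1.0, 1.0, 0.1], [1.8, -0.3, -0.2]]
[0.5233 0.2177] 52.00689186548576 128.29296875
10.35
```

Run:
```python
from h import *
b=np.load("b.npy"); th=float(np.load("th.npy"))
th,fs=push(th,1,b,78,step=2,lim=6.5,log=1,feed=.05); np.save("th.npy",th)
p,q=pose(C,th,W/2-.007-.004,Z); bot.movel(p,feed=.05)
bot.wait(.3); print("eased",F(b).round(2))
f=bot.grab_frame("top"); cv2.imwrite("pics/top2.png",f["img"])
for z in(.098,.104):
    r=fit(f,z,C,[th-np.radians(240)]); print(z,r[0][:2].round(4),np.degrees(r[0][2])%120,r[1:])
print(bot.get_obs()["time"])
```

```text
t 7.500000000000002 steps 30 th 353.16999999999916
[[0.9, 0.4, 0.5], [0.9, 0.6, -0.3], [0.5, 0.1, 0.7], [0.8, -0.0, 0.9], [0.9, 0.6, 0.3], [0.0, -0.3, -0.1], [0.4, -0.0, 0.3], [0.5, 0.2, 0.6], [1.2, 0.3, -0.8], [0.8, 0.4, 0.7], [0.8, -0.4, 0.9], [0.8, -0.6, -0.6], [0.9, -0.5, 0.1], [0.4, -0.6, -0.5], [0.5, -0.8, 0.1], [1.2, -0.6, 1.3], [0.5, 0.5, -0.8], [1.7, -0.1, 0.7], [0.3, 0.2, -0.7], [0.7, -0.3, 0.2], [0.7, -0.4, -0.4], [0.2, -0.3, 0.6], [0.8, 0.0, 0.2], [2.2, -0.2, -0.5], [0.1, 0.4, -0.1], [1.0, -0.4, 0.0], [-0.2, 0.2, -0.3], [0.7, -0.4, 0.5], [1.8, -0.5, 1.0], [7.7, 0.8, 2.3]] [[-0.2, 0.2, -0.3], [0.7, -0.4, 0.5], [1.8, -0.5, 1.0], [7.7, 0.8, 2.3]]
eased [-0.25 -0.5   0.13]
0.098 [0.5233 0.2177] 109.95918295690403 (np.float64(207.08203125), np.float32(562.0))
0.104 [0.5219 0.2186] 111.3361101985933 (np.float64(225.171875), np.float32(562.0))
18.45
```

Run:
```python
from h import *
f=bot.grab_frame("scene"); x,y=map(int,proj(f,[C[0],C[1],.11])[0])
a=f["img"][y-30:y+30,x-40:x+40]; g=cv2.imread("pics/top2.png")[160:230,265:350]; g0=cv2.imread("pics/top0.png")[160:230,265:350]
R=lambda i:cv2.resize(i,(390,300),interpolation=cv2.INTER_CUBIC)
cv2.imwrite("pics/c2.png",np.vstack([np.hstack([R(g0),R(g)]),np.hstack([R(a),R(a)*0])]))
```

```text
(no output)
```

View pics/c2.png

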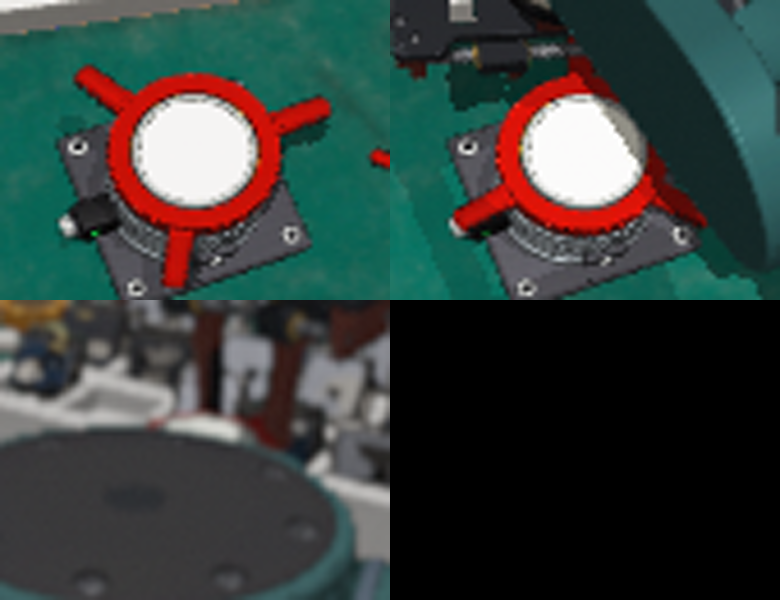

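Upper right is the dropped state: the ring body sits about 1.4 px (~1.6 mm in the image) lower than before, from about 230 to 236 in the crop. That matches a 7 mm drop, and it met a firm wall at 71° back. Now I push forward.

Run:
```python
from h import *
b=np.load("b.npy"); th=np.radians(351.5)
p,q=pose(C,th,-.009,Z); bot.movel(p,feed=.06,frame=q); print("near",F(b).round(2))
th,fs=push(th+np.radians(2),-1,b,108,step=2,lim=7,log=3,feed=.05); np.save("th.npy",th)
p,q=pose(C,th,0,Z); bot.movel(p,feed=.06)
print("eased",F(b).round(2))
f=bot.grab_frame("top"); cv2.imwrite("pics/top3.png",f["img"])
for z in(.0945,.104):
    r=fit(f,z,C,[th-np.radians(240)]); print(z,r[0][:2].round(4),np.degrees(r[0][2])%120,r[1:])
print(bot.get_obs()["time"])
```

```text
near [-1.39  0.04  0.07]
t 12.5 steps 50 th 253.50000000000114
[[0.3, -0.4, 0.3], [-0.6, 0.7, -0.0], [-0.1, -0.2, -0.1], [-0.6, 0.3, -0.1], [-0.1, -0.1, -0.8], [-0.4, -0.4, -0.0], [-0.5, -0.7, -0.3], [-0.0, -0.2, -0.3], [-0.7, -0.1, -0.3], [-0.4, 0.9, 0.5], [-0.2, 0.4, 0.0], [0.1, -0.3, 0.3], [-0.3, 0.7, 0.3], [-0.2, -0.1, 0.4], [0.3, 0.9, 0.5], [-0.1, 1.2, 0.3], [5.3, 2.0, -1.0]] [[-0.1, 1.0, 0.0], [0.6, 0.5, -0.0], [5.3, 2.0, -1.0], [9.4, 3.9, -3.3]]
eased [-1.03 -0.09 -0.29]
0.0945 [0.5225 0.2175] 16.670817956916466 (np.float64(123.8203125), np.float32(645.0))
0.104 [0.5209 0.2186] 17.541206767796204 (np.float64(144.62109375), np.float32(645.0))
31.9
```

Run:
```python
from h import *
th=float(np.load("th.npy")); p,q=pose(C,th,0,.2); bot.movel(p,feed=.15)
j=bot.get_obs()["joint_positions"].copy(); j[0]-=.7; bot.movej(j); print(bot.get_obs()["time"])
f0=dict(bot.grab_frame("top")); f=f0; cv2.imwrite("pics/top4.png",f["img"])
g=dict(f); g["img"]=cv2.imread("pics/top0.png")
for n,ff,t in(("start",g,41.17),("now",f,16.7)):
  for z in(.090,.0945,.0985,.104,.108):
    r=fit(ff,z,C,[np.radians(t)]); print(n,z,r[0][:2].round(4),(np.degrees(r[0][2])%120).round(2),r[1:])
s=bot.grab_frame("scene"); x,y=map(int,proj(s,[C[0],C[1],.09])[0])
R=lambda i:cv2.resize(i,(390,300),interpolation=cv2.INTER_CUBIC)
cv2.imwrite("pics/c4.png",np.vstack([np.hstack([R(i["img"][160:230,265:350]) for i in(g,f)]),cv2.resize(s["img"][y-30:y+30,x-78:x+78],(780,300),interpolation=cv2.INTER_CUBIC)]))
print(bot.get_obs()["time"])
```

```text
34.1083
start 0.09 [0.5252 0.2158] 40.89 (np.float64(57.546875), np.float32(720.0))
start 0.0945 [0.5243 0.2162] 40.94 (np.float64(63.16015625), np.float32(720.0))
start 0.0985 [0.5232 0.2168] 41.09 (np.float64(69.30078125), np.float32(720.0))
start 0.104 [0.522  0.2174] 41.2 (np.float64(78.58984375), np.float32(720.0))
start 0.108 [0.5212 0.2177] 40.89 (np.float64(89.90625), np.float32(720.0))
now 0.09 [0.5234 0.2167] 16.23 (np.float64(54.8359375), np.float32(697.0))
now 0.0945 [0.5225 0.2172] 16.61 (np.float64(62.85546875), np.float32(697.0))
now 0.0985 [0.5218 0.2176] 16.61 (np.float64(69.515625), np.float32(697.0))
now 0.104 [0.5203 0.2183] 16.52 (np.float64(79.73046875), np.float32(697.0))
now 0.108 [0.5194 0.2186] 17.03 (np.float64(92.16015625), np.float32(697.0))
34.2083
```

View pics/c4.png

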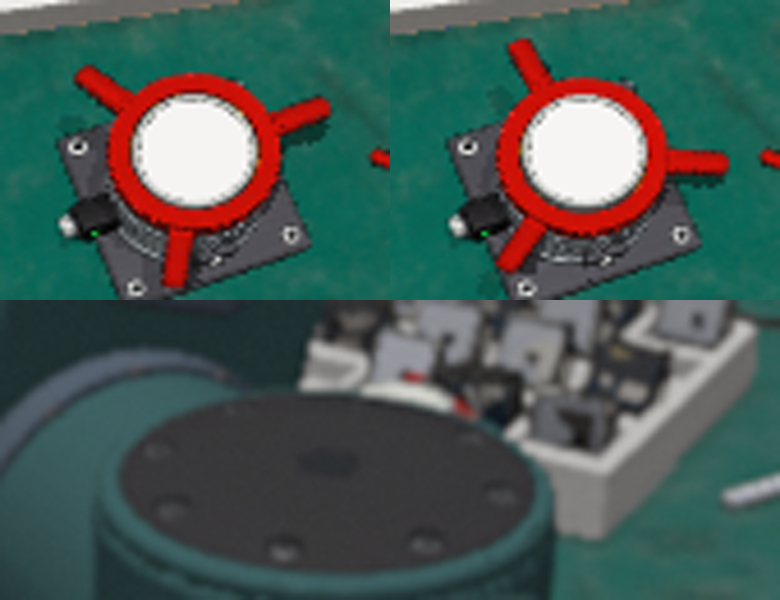

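The right crop (now) shows the ring level and centred, with about 7–10 mm of downward parallax shift. In the scene view the window rim now stands above the ring. The ring turned about 95° from the wall to a firm stop, which agrees with home. The gripper is clear, so I hand in.

```bash
python3 -c "
from station import bot
print(bot.hand_in())"
```

```text
the job is handed in; nothing more can be done
None
```

I pushed the ring back about 71° to the entry-slot wall, where it dropped into the thread start, then forward about 95° to a firm stop. I let go and handed in at about 34 s. I judged the drop and home height from the stop positions and top-camera shift, not a direct height reading, and the hand-in returned no verdict.

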